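# Bolt a cell into the test jig

### The arm

A 7-joint arm with a two-finger parallel gripper is mounted at the origin on the work surface. World frame = base frame: x ahead of the robot, y to its left, z up, the work surface at z = 0. Lengths are in m, angles in rad, forces in N, time in s.
With the tool pointing down it reaches from about 0.425 to 0.95 m from the base axis. Payload 4.7 kg.
Tool frame: the origin (TCP) lies midway between the tips of the shut fingers; the grasp point (between the pads) lies 19 mm behind it; z points along the fingers, x is the direction in which the jaws open and shut, and the axes are right-handed (so a half turn about z gives the same grasp; the last joint's range is limited). The gripper opens to 87 mm and grips with 3 to 60 N. Pads are 19 mm wide; open, the fingers measure 117 mm over their backs; the gripper's body (75 mm by 190 mm) begins 51 mm behind the grasp point.
Start: joints at [-1.354, 0.469, -0.049, 1.532, 0.024, 1.141, -0.082], TCP at [0.164, 0.655, 0.186] pointing down, gripper open.
Joint ranges: [-2.59, 2.59], [-0.33, 1.99], [-1.39, 1.29], [0.1, 2.45], [-1.04, 4.18], [0.21, 1.99], [-2.66, 2.66]. Speed limits (rad/s): [2.57, 2.57, 3.14, 3.14, 3.14, 3.14, 3.14].

### API

Orientations are given as a rotation vector (axis times angle).
In Python, from station import env, imaging gives the robot as it stands.
- The arm moves only by the tool move_arm, never from a script. Its argument "steps" is a list of rows, each a list of 2 entries, a list of its own where there are three numbers: the shift along the tool's x, y, z in units of 30 mm (1.0 is 30 mm), then the turn about the tool's z in units of 4 degrees (1.0 is 4 degrees). In form: [[[x, y, z], roll], ...]. A call has 1 to 20 rows; each row shifts and turns the commanded pose from where the row before left it, along the tool's axes as they then stand; what a row does not reach is not made up. A row lasts 1/12 s, in which the tool goes at most 41.7 mm and 7.16 degrees, less where a joint would pass 70% of its speed; a pose out of reach is approached as far as the arm can. A call with a number of a shift or a turn outside -1 to 1 is refused whole. A call with a gripper value outside its range is refused whole. "gripper" is the opening, from 0 (shut) to 1 (fully open), set as the call begins (left out, the last holds). The fingers move at their own pace and stop on an object; "force" is the grip in N (left out, the last holds). Time passes only in rows, so rows that do not move let the fingers close. It gives the time, the measured TCP pose, the force and the opening at its end, in the units of the state.
- env.read_state(): the state, without advancing time (a new reading comes with each control period).
- imaging.read_camera(name): name is "scene" or "top" or "wrist"; returns the picture (384x512x3 uint8, red, green, blue); there is no depth.
- imaging.camera_params(name): a dict with "mtx" (3x3 intrinsics, pixels), "k1" (the pictures are not rectified: a ray, as slopes to the right and down, at radius r is drawn at 1 + k1 r^2 times it, then the intrinsics apply), "R" (3x3) and "t" (3): a world point X has camera coordinates R X + t. Camera axes: x right, y down, z forward; pixel columns grow to the right and rows downward; lengths in m; the calibration is good to about 2 mm. A picture is of the moment at which its call begins: read the wrist's pose just before it. camera_params takes no time and is no camera call; for the wrist camera it gives the pose at the moment of the call.
- env.hand_in(): hands the job in, once; it reports no verdict.
The state is a dict: "clock": time; "joint_pos": joint angles; "qvel": joint speeds; "tau": joint torques, N m; "ee_pos": TCP position; "ee_rot": TCP orientation; "wrist_force": force on the tool from outside, world axes, zero at the start; "moment": the same for the moment, N m; "width": finger opening in m.
Only numpy, scipy, OpenCV 4.12 (cv2) and the standard library are available. Lean on these libraries where they do the work, as an engineer would, in place of code of your own. Each camera call takes 0.05 s, during which the arm holds its last target.

### The job

Clamp the cell in the battery test jig with its barrel bolt: lift the bolt's handle up out of the open notch, slide the bolt so that its nose presses the cell onto the spring contact, then lay the handle right down into the closing notch and let go, leaving the cell clamped. Find the closing notch by feel and do not force the bolt: keep pushes on the handle under about 12 N, since its leverage multiplies them several times where the bolt bears on the jig, and leave the spare cell, the screwdriver, the thermal imager and the wrench where they are.

Things in the scene. Friction and masses are not known exactly. Their poses are not given: they have to be found in the camera images.
- jig: test jig: plywood board 150 x 365 x 18 mm, fixed to the bench, with a barrel bolt and a trough for one cell. Origin under the board, straight below the bolt's axis at the open notch; board spans x -75 to 75, y -110 to 255 mm. z up. The bolt's axis runs along y, 48 mm above the origin; closing slides it to +y. In a notch the handle lies out to -x. Nothing but the jig itself stands within 40 mm of the knob's path
- bolt_axis (a point): point on the bolt's axis at the open notch, 48 mm above the jig's origin, axes as the jig's. From here, the slot's front wall (x -9 to -18, top at z 12 mm) has two notches open at the top, 10 mm wide in y: the open one at y 0, the closing one in the plate. The raised handle clears the wall from 55 degrees above level; it goes down only in a notch. The back wall (x 9 to 13) lets it lean to 125 degrees
- slot_end (a point): point on the bolt's axis at the near face of the far bearing block, y = 66 mm in the jig, where the handle's slide ends (handle at y 62). Aluminium bearing blocks (26 mm wide in x, tops 61 mm above the jig's origin) stand at y -30 to -18 and 66 to 76 mm
- slot_front (a point): point at the foot of the slot's front wall, x -18, y 45, z 18 mm in the jig, mid-range of a steel plate with the closing notch, screwed down anywhere: notch middle at y 36 to 55 mm in the jig, always short of the end of the slide. It is not measured; see or feel for it: the handle rests on the wall's top at about 43 degrees and sinks only over the notch, which leaves it 3 mm of play along y
- knob (a point): centre of the ball knob, 18 mm across, on the handle (7 mm rod), 52 mm from the bolt's axis. The steel bolt (14 mm rod, 175 mm long, 0.2 kg) turns about and slides along its axis with 1 mm play. In a notch the handle slopes up to the knob at 10 degrees: knob 51 mm to -x of the axis and 57 mm above the jig's origin. It starts in the open notch, falls if not held; its y in the jig shows how far the bolt has slid
- cell: the cell, a cylinder 21 mm across and 70 mm long, lying loose in the jig's trough ahead of the bolt's nose, its axis in line with the bolt; origin at its centre, y along its length
- spring_contact (a joint): how far the spring contact at the +y end of the trough is pressed in by the cell, in m: 0 free, at most 0.034. It pushes back with 1.5 N at 0 and 0.2 N more per mm; 4 to 26 mm and 2 to 7 N when the handle is in the closing notch
- spare_cell: a spare cell, 21 mm across and 70 mm tall, standing on the jig's board behind the bolt; origin under its centre. Leave alone
- screwdriver: screwdriver 150 mm long, lying on the jig's board behind the trough; origin under its middle. Leave alone
- imager: hand-held thermal imager 150 x 100 x 34 mm lying on the bench; origin under its centre. Leave alone
- wrench: wrench 160 mm long lying on the bench; origin under its middle. Leave alone
There are look-alikes about, which are no part of the job. There is more than one size of the part that bears knob; the job needs the middle-sized.

How it is judged:
By the outcome, as a careful person would: the job done as asked, in the order asked, and still so for the second after the job is handed in, with the robot touching nothing.
It also fails if it takes over 72 s, if anything falls off the work surface, if the arm or the gripper's body presses on something with over 40 N, if the wrist force passes 120 N, or if a joint passes its speed limit or range.

## Working session

There is one attempt and no reset: what is moved stays moved. The work goes in short steps, Python scripts to look and compute and a tool call to move; the robot and the scene stay as the last step left them, time stands still between calls to the robot, and variables do not carry over. Pictures are saved under pics/ and viewed, and the job is handed in when it is done.

Besides the shell and the picture viewer there is one more tool, called after ">>>" as a command line: name --argument value ..., lists and objects as JSON in quotes. move_arm: Moves the arm, as the interface text tells. Its arguments: {"type":"object","properties":{"steps":{"type":"array","items":{"type":"array"}},"gripper":{"type":"number"},"force":{"type":"number"}},"required":["steps"]}

```bash
mkdir -p pics; ls; cat > h.py <<'E'
import numpy as np, cv2
from station import env, imaging
def snap(n,f):
    p=imaging.camera_params(n); im=imaging.read_camera(n); cv2.imwrite('pics/'+f,im[:,:,::-1]); return im,p
def ray(p,u,v):
    K=np.array(p['mtx']);d=np.array([(u-K[0,2])/K[0,0],(v-K[1,2])/K[1,1]])
    s=d.copy()
    for _ in range(30): s=d/(1+p['k1']*(s@s))
    R=np.array(p['R']);t=np.array(p['t'])
    return -R.T@t, R.T@np.array([s[0],s[1],1])
def onz(p,u,v,z):
    o,d=ray(p,u,v); return o+d*(z-o[2])/d[2]
def proj(p,X):
    K=np.array(p['mtx']);c=np.array(p['R'])@np.array(X)+np.array(p['t']);s=c[:2]/c[2]
    s=s*(1+p['k1']*(s@s)); return K[0,0]*s[0]+K[0,2],K[1,1]*s[1]+K[1,2]
def tri(a,b):
    (o1,d1),(o2,d2)=a,b
    A=np.stack([d1,-d2],1);x=np.linalg.lstsq(A,o2-o1,rcond=None)[0]
    P,Q=o1+d1*x[0],o2+d2*x[1]; return (P+Q)/2,np.linalg.norm(P-Q)
E
python3 - <<'E'
from h import *
for n in ('scene','top','wrist'):
    im,p=snap(n,n+'0.png'); print(n,p)
print(env.read_state())
E
```

```text
pics
scene {'mtx': array([[404.18985911,   0.        , 260.2074929 ],
       [  0.        , 404.18985911, 193.73116598],
       [  0.        ,   0.        ,   1.        ]]), 'k1': -0.1231518880747222, 'R': array([[ 0.87585855,  0.48256405,  0.00193379],
       [ 0.28692034, -0.51753287, -0.80612434],
       [-0.38800583,  0.70660574, -0.59174303]]), 't': array([-0.41994238, -0.10184073,  1.25553407])}
top {'mtx': array([[370.20300435,   0.        , 248.35711926],
       [  0.        , 370.20300435, 189.31294925],
       [  0.        ,   0.        ,   1.        ]]), 'k1': -0.03676997783531771, 'R': array([[ 0.06262072, -0.9980362 , -0.00154572],
       [-0.97798029, -0.06105325, -0.19956718],
       [ 0.1990809 ,  0.01400872, -0.97988293]]), 't': array([-0.02089645,  0.48611089,  1.00089897])}
wrist {'mtx': array([[326.20961342,   0.        , 258.45212732],
       [  0.        , 326.20961342, 192.03319531],
       [  0.        ,   0.        ,   1.        ]]), 'k1': -0.08747763125472054, 'R': array([[ 2.43808229e-01,  9.69823326e-01, -5.13315842e-04],
       [ 9.29000998e-01, -2.33393709e-01,  2.87201187e-01],
       [ 2.78414606e-01, -7.04988837e-02, -9.57870145e-01]]), 't': array([-0.67523405, -0.03425394,  0.3896343 ])}
{'clock': 0.15, 'joint_pos': array([-1.35387389,  0.4692665 , -0.04858066,  1.53337682,  0.02412476,
        1.14100854, -0.0822681 ]), 'qvel': array([-0.00079612, -0.00104169,  0.00197446, -0.0023272 , -0.00028011,
        0.00195422, -0.00125508]), 'tau': array([ 4.97780220e-04, -5.08426595e+01, -8.06812034e-02, -2.36415839e+01,
       -6.13170303e-02,  3.56293679e-02,  1.04508028e-04]), 'ee_pos': array([0.16414386, 0.65422924, 0.18555163]), 'ee_rot': array([ 2.47622380e+00,  1.93180401e+00, -1.75015146e-03]), 'wrist_force': array([-0.5744787 ,  0.55451494,  0.17014989]), 'moment': array([ 0.01749605, -0.02973023, -0.03839375]), 'width': 0.08743466885704874}
```

View pics/scene0.png

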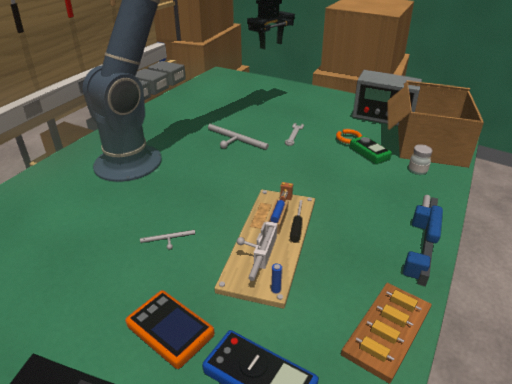

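View pics/top0.png

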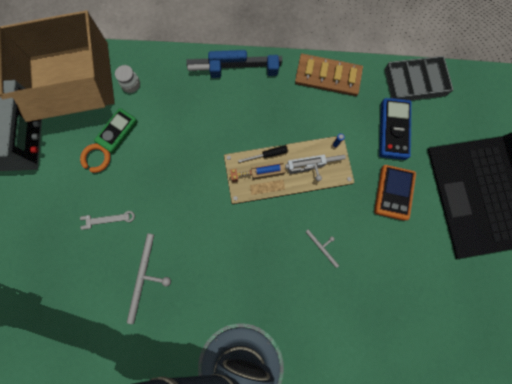

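View pics/wrist0.png

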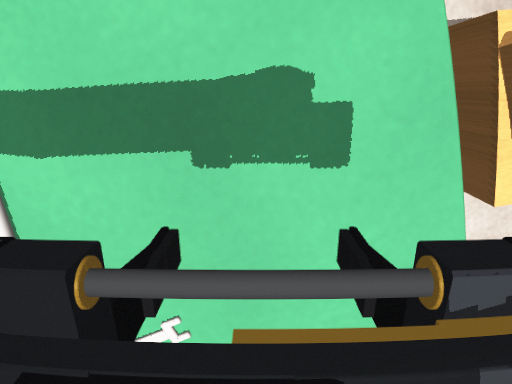

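The middle-sized bolt is the one in the jig, with its knob near top (317,178). The look-alikes are the big loose bolt, with its knob at top (166,282), and the small loose bolt, with its knob at top (331,240). I'll take close crops to check that.

```bash
python3 - <<'E'
import cv2
a=cv2.imread('pics/top0.png')[130:205,215:360]; cv2.imwrite('pics/topc.png',cv2.resize(a,None,fx=5,fy=5,interpolation=cv2.INTER_CUBIC))
a=cv2.imread('pics/scene0.png')[180:305,215:320]; cv2.imwrite('pics/scc.png',cv2.resize(a,None,fx=4.8,fy=4.8,interpolation=cv2.INTER_CUBIC))
from h import *
p=imaging.camera_params('top')
for uv in ((225,167),(350,138),(354,184),(233,202)): print(uv,onz(p,*uv,0.018))
E
```

```text
(225, 167) [0.55569848 0.0831466  0.018     ]
(350, 138) [ 0.66947483 -0.28609369  0.018     ]
(354, 184) [ 0.52799288 -0.29877421  0.018     ]
(233, 202) [0.45249016 0.05207371 0.018     ]
```

View pics/topc.png

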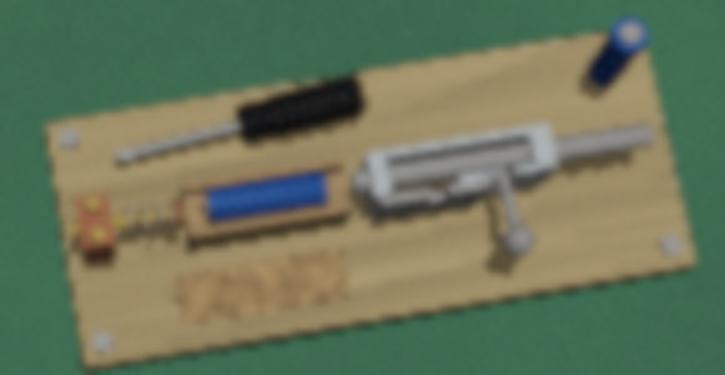

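View pics/scc.png

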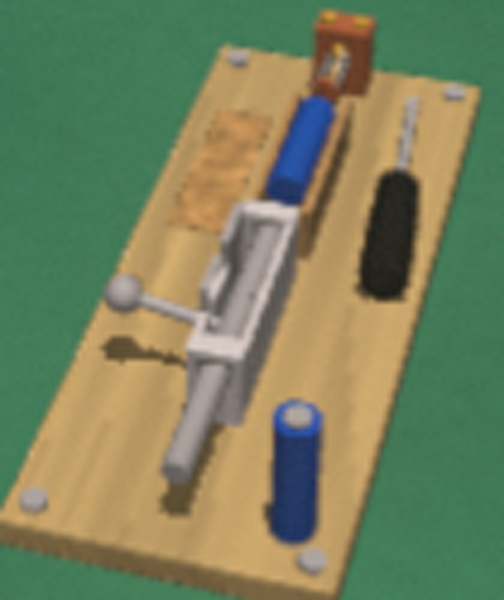

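```bash
cat >> h.py <<'E'
def fitrig(L,W):
    L=np.array(L);W=np.array(W);a=L-L.mean(0);b=W-W.mean(0)
    th=np.arctan2((a[:,0]*b[:,1]-a[:,1]*b[:,0]).sum(),(a*b).sum())
    c,s=np.cos(th),np.sin(th);R=np.array([[c,-s],[s,c]]);t=W.mean(0)-R@L.mean(0)
    return th,R,t,(L@R.T+t)-W
E
python3 - <<'E'
from h import *
p=imaging.camera_params('top');q=imaging.camera_params('scene')
L=[(75,255),(75,-110),(-75,-110),(-75,255)]
L=np.array(L)/1000
T=[(47,125),(645,32),(697,265),(88,368)]
W=[onz(p,u/5+215-.4,v/5+130-.4,.018)[:2] for u,v in T]
print(W);print('top',fitrig(L,W))
S=[(480,90),(335,600),(0,522),(222,45)]
W2=[onz(q,u/4.8+215-.4,v/4.8+180-.4,.018)[:2] for u,v in S]
print('sc',fitrig(L,W2))
f=lambda u,v:(u/5+215-.4,v/5+130-.4); g=lambda u,v:(u/4.8+215-.4,v/4.8+180-.4)
K=tri(ray(p,*f(517,239)),ray(q,*g(124,292)));print('knob',K)
th,R,t,_=fitrig(L,np.array(W)); print('jig',R.T@(K[0][:2]-t))
th,R,t,_=fitrig(L,np.array(W2)); print('jig',R.T@(K[0][:2]-t))
E
```

```text
[array([0.59360099, 0.08900714]), array([ 0.67457351, -0.26668524]), array([ 0.53221231, -0.29875189]), array([0.44882707, 0.05413983])]
top (np.float64(0.2280786380795307), array([[ 0.97410262, -0.22610634],
       [ 0.22610634,  0.97410262]]), array([ 0.57869618, -0.17619498]), array([[ 0.00049577,  0.00015203],
       [ 0.00205206,  0.00029695],
       [-0.00170213, -0.00155235],
       [-0.0008457 ,  0.00110338]]))
sc (np.float64(0.23302184162783063), array([[ 0.97297304, -0.23091874],
       [ 0.23091874,  0.97297304]]), array([ 0.58488345, -0.17956456]), array([[ 4.37100911e-04,  2.56590794e-03],
       [ 9.40338316e-04,  7.02870586e-05],
       [-1.34418352e-03, -2.36737554e-03],
       [-3.32557041e-05, -2.68819462e-04]]))
knob (array([ 0.53206936, -0.18579667,  0.0551875 ]), np.float64(0.00017915736394453775))
jig [-0.04759031  0.00118959]
jig [-0.0528258   0.00613209]
```

>>> move_arm --steps '[[[-0.75,0.91,0.1],0],[[-0.75,0.91,0],0],[[-0.75,0.91,0],0],[[-0.75,0.91,0],0],[[-0.75,0.91,0],0],[[-0.75,0.91,0],0],[[-0.75,0.91,0],0],[[-0.75,0.91,0],0],[[-0.75,0.91,0],0],[[-0.75,0.91,0],0],[[-0.75,0.91,0],0],[[-0.75,0.91,0],0],[[-0.75,0.91,0],0],[[-0.75,0.91,0],0],[[-0.75,0.91,0],0],[[-0.75,0.91,0],0]]'

```text
clock: 1.48
ee_pos: [0.5008, 0.1977, 0.1833]
ee_rot: [-2.477, -1.932, 0.0]
wrist_force: [0.0, 0.2, 0.1]
width: 0.087
```

>>> move_arm --steps '[[[-0.86,0.29,0],0],[[-0.86,0.29,0],0],[[-0.86,0.29,0],0],[[-0.86,0.29,0],0],[[-0.86,0.29,0],0],[[-0.86,0.29,0],0],[[-0.86,0.29,0],0],[[-0.86,0.29,0],0],[[-0.86,0.29,0],0],[[-0.86,0.29,0],0],[[-0.86,0.29,0],0],[[-0.86,0.29,0],0],[[-0.86,0.29,0],0],[[-0.86,0.29,0],0]]'

```text
clock: 2.65
ee_pos: [0.5303, -0.1819, 0.1831]
ee_rot: [-2.476, -1.932, 0.0]
wrist_force: [0.7, -0.0, 0.1]
width: 0.0874
```

>>> move_arm --steps '[[[0,0,0],1],[[0,0,0],1],[[0,0,0],1],[[0,0,0],1],[[0,0,0],1],[[0,0,0],1],[[0,0,0],1],[[0,0,0],1],[[0,0,0],1],[[0,0,0],1],[[0,0,0],1],[[0,0,0],1],[[0,0,0],1],[[0,0,0],1],[[0,0,0],1],[[0,0,0],1],[[0,0,0],1],[[0,0,0],1],[[0,0,0],1],[[0,0,0],1]]' --gripper 0.45

```text
clock: 4.32
ee_pos: [0.5303, -0.1805, 0.1831]
ee_rot: [-3.139, 0.117, 0.001]
wrist_force: [-0.3, 0.5, -0.0]
width: 0.0387
```

>>> move_arm --steps '[[[0,0,0],1],[[0,0,0],1],[[0,0,0],1],[[0,0,0],1],[[0,0,0],1],[[0,0,0],1],[[0,0,0],1],[[0,0,0],1],[[0,0,0],1],[[0,0,0],1],[[0,0,0],1],[[0,0,0],1],[[0,0,0],1],[[0,0,0],1],[[0,0,0],1],[[0,0,0],1],[[0,0,0],1],[[0,0,0],1],[[0,0,0],0.2],[[0,0,0],0]]'

```text
clock: 5.98
ee_pos: [0.5304, -0.1805, 0.183]
ee_rot: [2.462, -1.951, -0.001]
wrist_force: [0.7, 0.2, -0.1]
width: 0.0391
```

```bash
python3 - <<'E'
from h import *
im,p=snap('wrist','w1.png')
s=env.read_state(); print(s['clock'],s['joint_pos'],s['ee_pos'],s['ee_rot'],s['wrist_force'],s['width'])
E
```

```text
6.0333 [-0.49073919  0.4084482   0.98780699  1.85301109 -0.38384571  1.08693429
 -0.69731035] [ 0.53041944 -0.18050858  0.18311019] [ 2.46213861e+00 -1.95098840e+00 -6.72478682e-04] [ 0.28806008 -0.04779836 -0.18125557] 0.03915770059284541
```

View pics/w1.png

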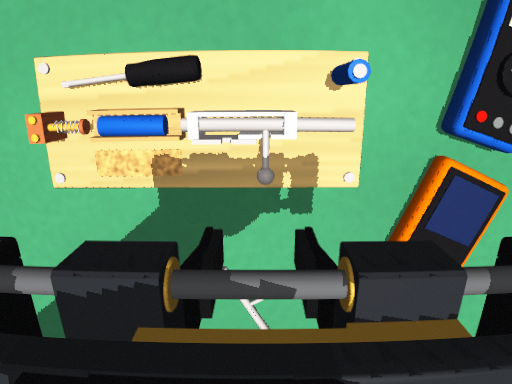

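The wrist view shows the whole jig: the knob at (265,176), the cell at (132,125) and the wall plate around (230,138). I'll crop closer.

```bash
python3 - <<'E'
import cv2
a=cv2.imread('pics/w1.png')
cv2.imwrite('pics/w1a.png',cv2.resize(a[100:190,175:305],None,fx=6,fy=6,interpolation=cv2.INTER_CUBIC))
b=cv2.resize(a[45:195,20:380],None,fx=2.2,fy=2.2,interpolation=cv2.INTER_CUBIC);cv2.imwrite('pics/w1b.png',b)
E
```

```text
(no output)
```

View pics/w1a.png

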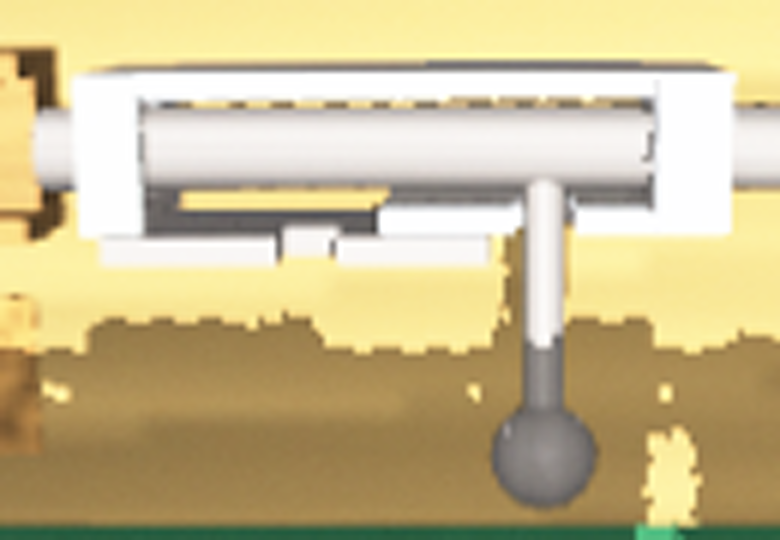

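View pics/w1b.png

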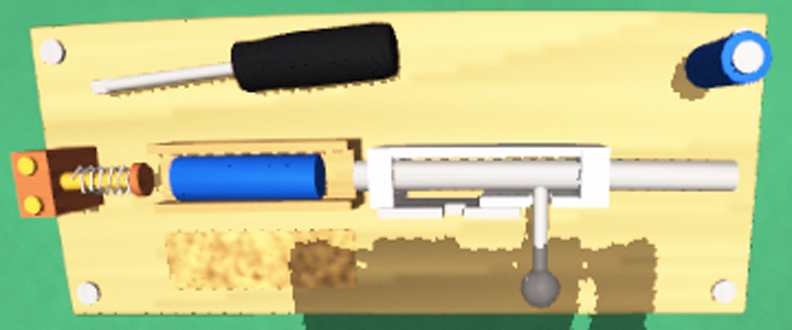

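```bash
python3 - <<'E'
from h import *
p=imaging.camera_params('wrist')
L=np.array([(75,255),(75,-110),(-75,-110),(-75,255)])/1000
f=lambda u,v:((u+.5)/2.2+20-.5,(v+.5)/2.2+45-.5); g=lambda u,v:((u+.5)/6+175-.5,(v+.5)/6+100-.5)
W=[onz(p,*f(*c),.018)[:2] for c in ((32,28),(766,13),(744,313),(75,313))]
th,R,t,r=fitrig(L,W);print(th,t,np.round(r*1e3,1))
J=lambda P:np.round((np.r_[R.T@(P[:2]-t),P[2]])*1e3,1)
print('blocks',[J(onz(p,*g(*c),.061)) for c in ((73,75),(73,235),(735,235),(735,75),(142,235),(655,205))])
print('notch',[J(onz(p,*g(*c),.060)) for c in ((280,236),(335,236),(280,263),(335,263),(308,250))])
P=onz(p,*g(545,458),.057);print('knob',P,J(P))
P=onz(p,*g(543,250),.05);print('rod',P,J(P))
E
```

```text
0.23213854533279224 [ 0.58200462 -0.17496638] [[ 0.6  2.3]
 [ 0.9 -2. ]
 [ 0.  -1.9]
 [-1.6  1.5]]
blocks [array([12.8, 76.2, 61. ]), array([-12.9,  77.7,  61. ]), array([-13.3, -30.4,  61. ]), array([ 12.3, -29.7,  61. ]), array([-13. ,  66.3,  61. ]), array([ -8.4, -17.3,  61. ])]
notch [array([-13.4,  43.9,  60. ]), array([-13.5,  34.9,  60. ]), array([-17.8,  44. ,  60. ]), array([-17.9,  35. ,  60. ]), array([-15.7,  39.3,  60. ])]
knob [ 0.531675   -0.18651618  0.057     ] [-51.6   0.3  57. ]
rod [ 0.56508646 -0.17827493  0.05      ] [-17.2   0.7  50. ]
```

>>> move_arm --steps '[[[0.2,0,0.6],0],[[0,0,0.6],0],[[0,0,0.6],0],[[0,0,0.6],0],[[0,0,0.6],0],[[0,0,0.6],0],[[0,0,0.6],0],[[0,0,0.6],0],[[0,0,0],0]]'

```text
clock: 6.78
ee_pos: [0.5296, -0.1852, 0.0363]
ee_rot: [2.46, -1.95, -0.009]
wrist_force: [-0.3, -0.1, -0.6]
width: 0.0391
```

```bash
python3 - <<'E'
from h import *
im,p=snap('wrist','w2.png')
im,p=snap('scene','s2.png');a=im[170:300,200:330,::-1];cv2.imwrite('pics/s2c.png',cv2.resize(a,None,fx=4,fy=4))
s=env.read_state(); print(s['clock'],s['joint_pos'],s['ee_pos'],s['wrist_force'],s['width'])
E
```

```text
6.8833 [-0.33681663  0.59060006  0.82254231  1.97150915 -0.58364839  0.83344517
 -0.53006323] [ 0.53168511 -0.18664225  0.0392538 ] [ 0.78183803 -0.36570995  0.03071395] 0.03894528515013978
```

View pics/w2.png

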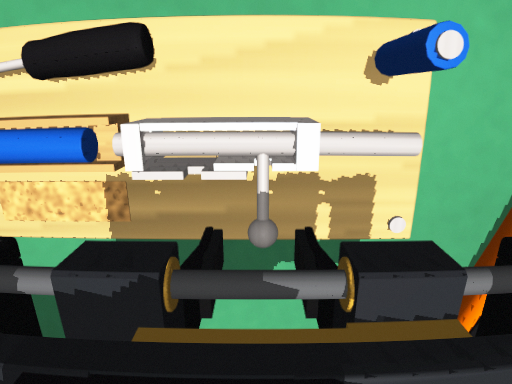

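View pics/s2c.png

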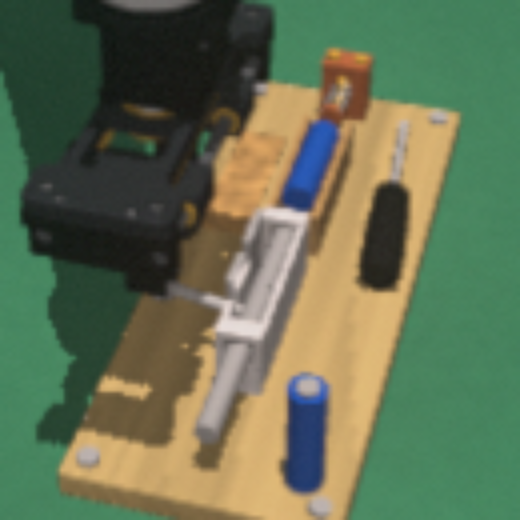

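```bash
python3 - <<'E'
from h import *
p=imaging.camera_params('wrist')
s=env.read_state();e=s['ee_pos'];print(e,proj(p,e),proj(p,e+[0,0,.019]),s['wrist_force'],s['clock'])
E
```

```text
[ 0.53168511 -0.18664225  0.0392538 ] (np.float64(259.6285362135936), np.float64(222.32134038155883)) (np.float64(259.68377506378334), np.float64(234.35058487464528)) [ 0.78183803 -0.36570995  0.03071395] 6.8833
```

>>> move_arm --steps '[[[0.05,0,0],0],[[0,0,0],0],[[0,0,0],0],[[0,0,0],0],[[0,0,0],0],[[0,0,0],0],[[0,0,0],0],[[0,0,0],0]]' --gripper 0 --force 8

```text
clock: 7.55
ee_pos: [0.5323, -0.1879, 0.0393]
ee_rot: [-2.461, 1.953, 0.0]
wrist_force: [0.1, 0.1, 0.2]
width: 0.0017
```

```bash
python3 - <<'E'
from h import *
s=env.read_state(); print(s['clock'],s['ee_pos'],s['wrist_force'],s['width'])
for a in (10,20,30,40,50,60,70,80): r=np.radians(a);print(a,52*np.cos(r),52*np.sin(r))
E
```

```text
7.55 [ 0.53225846 -0.18792656  0.03933489] [0.08420423 0.08728993 0.15246605] 0.0016600455331353679
10 51.21000315663482 9.029705238680377
20 48.86401628086724 17.785047452934773
30 45.03332099679081 25.999999999999996
40 39.834311042186854 33.42495570370004
50 33.42495570370005 39.834311042186854
60 26.000000000000007 45.033320996790806
70 17.78504745293478 48.86401628086723
80 9.029705238680382 51.21000315663482
```

The fingers closed on nothing, so I'll look.

```bash
python3 - <<'E'
from h import *
im,p=snap('wrist','w3.png')
im,q=snap('scene','s3.png');a=im[170:300,200:330,::-1];cv2.imwrite('pics/s3c.png',cv2.resize(a,None,fx=4,fy=4))
s=env.read_state();e=s['ee_pos'];print(e,proj(p,e),proj(p,e+[0,0,.019]))
J=np.array([.582,-.175]);R=np.array([[.9732,-.230],[.230,.9732]])
print(R.T@(e[:2]-J))
E
```

```text
[ 0.5322343  -0.18796238  0.03928899] (np.float64(259.67646585000614), np.float64(222.33101287569684)) (np.float64(259.74431032312594), np.float64(234.33447550997124))
[-0.05141333 -0.00116887]
```

View pics/w3.png

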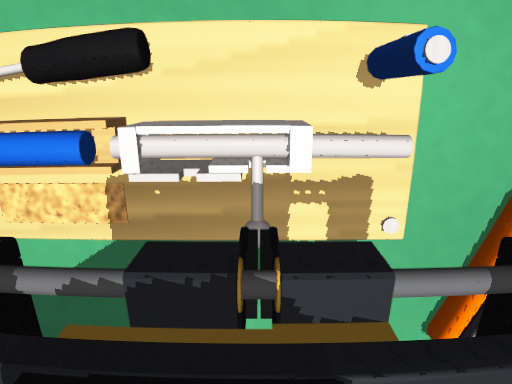

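View pics/s3c.png

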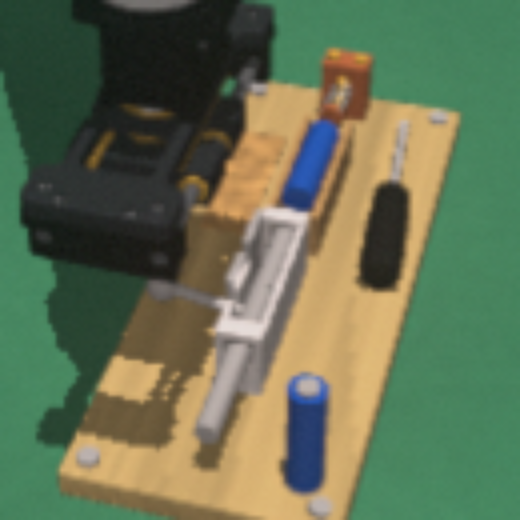

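```bash
python3 - <<'E'
from h import *
q=imaging.camera_params('scene')
for X in ([.5317,-.1865,.057],[.5322,-.188,.0393],[.5322,-.188,.0583]): print(X,proj(q,X))
a=cv2.imread('pics/s3.png')[215:275,210:290];cv2.imwrite('pics/s3d.png',cv2.resize(a,None,fx=9,fy=9,interpolation=cv2.INTER_CUBIC))
a=cv2.imread('pics/w3.png')[140:340,160:360];cv2.imwrite('pics/w3d.png',cv2.resize(a,None,fx=3,fy=3,interpolation=cv2.INTER_CUBIC))
E
```

```text
[0.5317, -0.1865, 0.057] (np.float64(240.0595614679098), np.float64(239.9673144819697))
[0.5322, -0.188, 0.0393] (np.float64(240.13253358796652), np.float64(246.32652761253422))
[0.5322, -0.188, 0.0583] (np.float64(239.8838383054428), np.float64(240.01434833719708))
```

View pics/s3d.png

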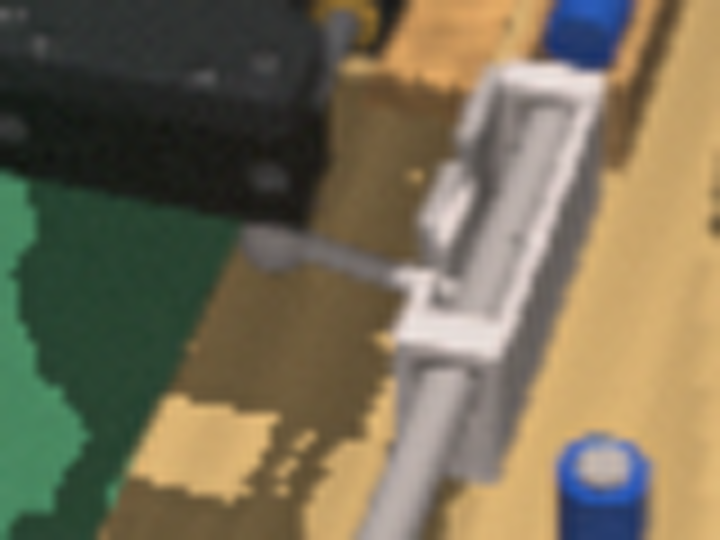

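View pics/w3d.png

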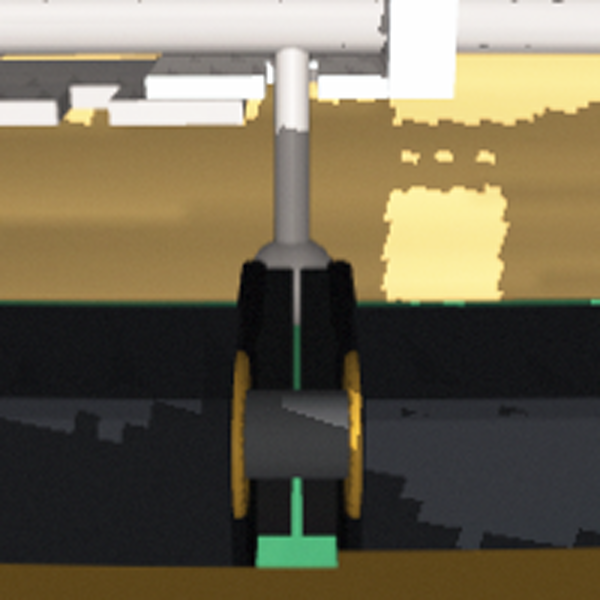

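```bash
python3 - <<'E'
from h import *
q=imaging.camera_params('scene');p=imaging.camera_params('wrist')
s=env.read_state();e=s['ee_pos'];from scipy.spatial.transform import Rotation as Ro
T=Ro.from_rotvec(s['ee_rot']).as_matrix()
for n,l in (('body -y',[(95,37,-70),(95,-37,-70)]),('body+y',[(-95,37,-70),(-95,-37,-70)]),('tip',[(10,9.5,0),(10,-9.5,0),(0,0,0)])):
  for c in l:
    X=e+T@(np.array(c)/1e3);print(n,c,X,np.round(proj(q,X),1),np.round(proj(p,X),1))
C=T.T@(-np.array(p['R']).T@p['t']-e);print('cam in tool',C, 'fwd',T.T@np.array(p['R'])[2])
E
```

```text
body -y (95, 37, -70) [ 0.51777079 -0.28888917  0.10927891] [206.1 249.1] [448.6 341.5]
body -y (95, -37, -70) [ 0.58983891 -0.27209079  0.10927554] [242.2 256.6] [480.8 202.2]
body+y (-95, 37, -70) [ 0.47463982 -0.10384939  0.10930244] [236.8 193.7] [ 71.2 341.5]
body+y (-95, -37, -70) [ 0.54670795 -0.08705102  0.10929907] [267.7 199. ] [ 39.3 202.2]
tip (10, 9.5, 0) [ 0.52525236 -0.19985786  0.03928819] [234.6 248.5] [274.8 235.7]
tip (10, -9.5, 0) [ 0.54375634 -0.19554476  0.03928732] [242.9 250.2] [275.2 208.5]
tip (0, 0, 0) [ 0.5322343  -0.18796238  0.03928899] [240.2 246.3] [259.6 222.3]
cam in tool [-0.00046976 -0.0797837  -0.19730213] fwd [-0.00141913  0.28753788  0.95776822]
```

View pics/s3.png

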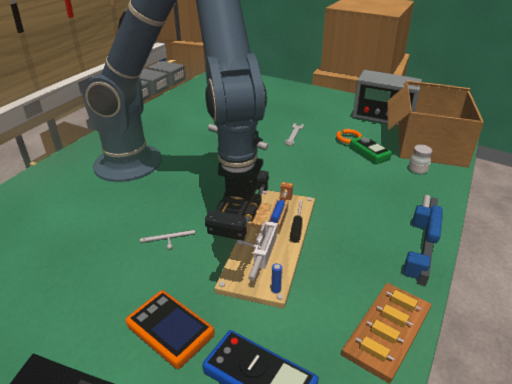

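```bash
python3 - <<'E'
from h import *
p=imaging.camera_params('wrist')
s=env.read_state();e=s['ee_pos'];from scipy.spatial.transform import Rotation as Ro
T=Ro.from_rotvec(s['ee_rot']).as_matrix()
for z in (0,-10,-20,-30,-40):
  print(z,[np.round(proj(p,e+T@(np.array(c)/1e3)),1) for c in ((19.5,-9.5,z),(19.5,9.5,z),(43.7,-9.5,z),(43.7,0,z),(43.7,9.5,z))])
a=cv2.imread('pics/w2.png')[200:330,180:350];cv2.imwrite('pics/w2d.png',cv2.resize(a,None,fx=4.5,fy=4.5,interpolation=cv2.INTER_CUBIC))
E
```

```text
0 [array([290. , 208.5]), array([289.2, 235.7]), array([327.5, 208.5]), array([326.6, 222.2]), array([325.7, 235.5])]
-10 [array([291.5, 214. ]), array([290.6, 242.2]), array([330.8, 213.9]), array([329.8, 228.2]), array([328.8, 242.1])]
-20 [array([293.1, 220. ]), array([292.1, 249.4]), array([334.4, 219.9]), array([333.2, 234.8]), array([332.1, 249.2])]
-30 [array([295. , 226.7]), array([293.8, 257.4]), array([338.3, 226.5]), array([337. , 242.1]), array([335.8, 257.1])]
-40 [array([296.9, 234.1]), array([295.7, 266.1]), array([342.7, 233.9]), array([341.2, 250.1]), array([339.8, 265.8])]
```

View pics/w2d.png

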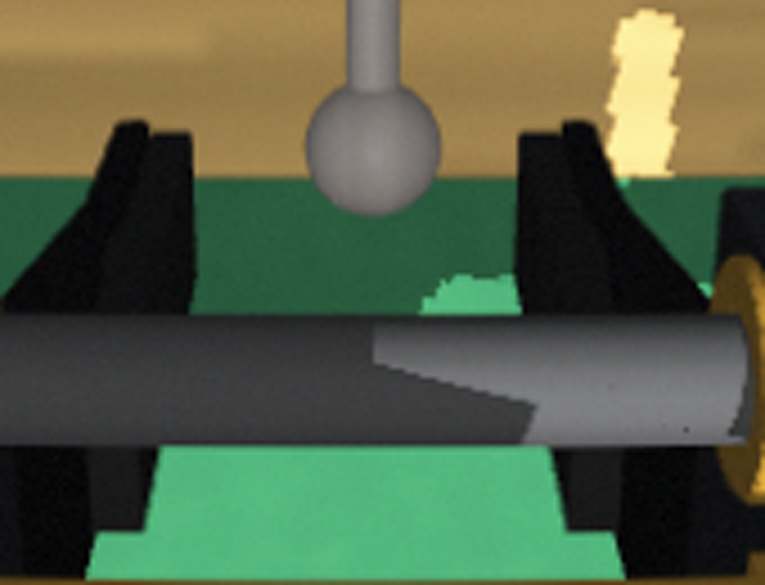

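The wrist picture shows the finger tips at about row 228. A tip at the reported TCP should appear at row 208 to 222, so the real tips sit about 30 mm above it. The scene view agrees, with the gripper body higher than predicted. I'll open, go down in small steps and watch the force.

>>> move_arm --steps '[[[0,0,0],0],[[0,0,0],0],[[0,0,0],0],[[0,0,0],0],[[0,0,0],0],[[0,0,0],0]]' --gripper 0.45

```text
clock: 8.15
ee_pos: [0.5322, -0.188, 0.0393]
ee_rot: [-2.461, 1.953, 0.0]
wrist_force: [-0.8, -0.2, 0.5]
width: 0.0325
```

>>> move_arm --steps '[[[0,0,0.15],0],[[0,0,0.15],0],[[0,0,0.15],0],[[0,0,0],0]]'

```text
clock: 8.48
ee_pos: [0.5314, -0.1875, 0.0246]
ee_rot: [2.46, -1.953, -0.003]
wrist_force: [-0.5, 0.1, -0.2]
width: 0.0388
```

```bash
python3 - <<'E'
from h import *
im,p=snap('wrist','w4.png');a=cv2.imread('pics/w4.png')[150:330,120:400];cv2.imwrite('pics/w4d.png',cv2.resize(a,None,fx=2.8,fy=2.8,interpolation=cv2.INTER_CUBIC))
s=env.read_state(); print(s['clock'],s['ee_pos'],s['wrist_force'],s['width'])
E
```

```text
8.5333 [ 0.53166323 -0.18775631  0.02503424] [ 0.87995932 -0.89058126  0.00184417] 0.03885423857462234
```

View pics/w4d.png

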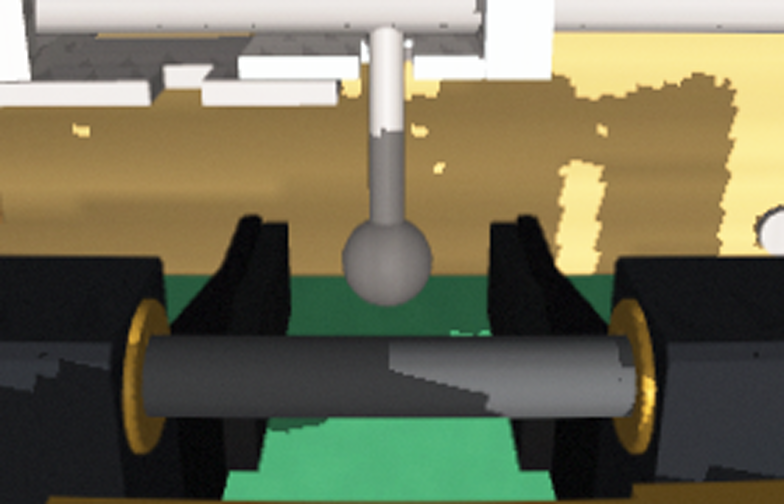

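>>> move_arm --steps '[[[0,0,0.13],0],[[0,0,0.13],0],[[0,0,0.13],0],[[0,0,0],0]]'

```text
clock: 8.87
ee_pos: [0.5317, -0.1877, 0.0132]
ee_rot: [2.46, -1.953, -0.002]
wrist_force: [-1.0, 0.4, -0.5]
width: 0.0391
```

>>> move_arm --steps '[[[0,0,0],0],[[0,0,0],0],[[0,0,0],0],[[0,0,0],0],[[0,0,0],0],[[0,0,0],0]]' --gripper 0 --force 8

```text
clock: 9.37
ee_pos: [0.5324, -0.1879, 0.0142]
ee_rot: [-2.461, 1.953, -0.0]
wrist_force: [0.2, -0.3, 0.5]
width: 0.017
```

```bash
python3 - <<'E'
from h import *
im,p=snap('wrist','w5.png');a=cv2.imread('pics/w5.png')[150:330,120:400];cv2.imwrite('pics/w5d.png',cv2.resize(a,None,fx=2.8,fy=2.8,interpolation=cv2.INTER_CUBIC))
s=env.read_state(); print(s['clock'],s['ee_pos'],s['wrist_force'],s['width'],s['joint_pos'])
E
```

```text
9.4167 [ 0.53239724 -0.18792628  0.01418816] [ 0.49608287 -0.36468553 -0.66455874] 0.01713315304259477 [-0.30733922  0.62478384  0.78665855  1.98325777 -0.62253284  0.7902603
 -0.49883028]
```

View pics/w5d.png

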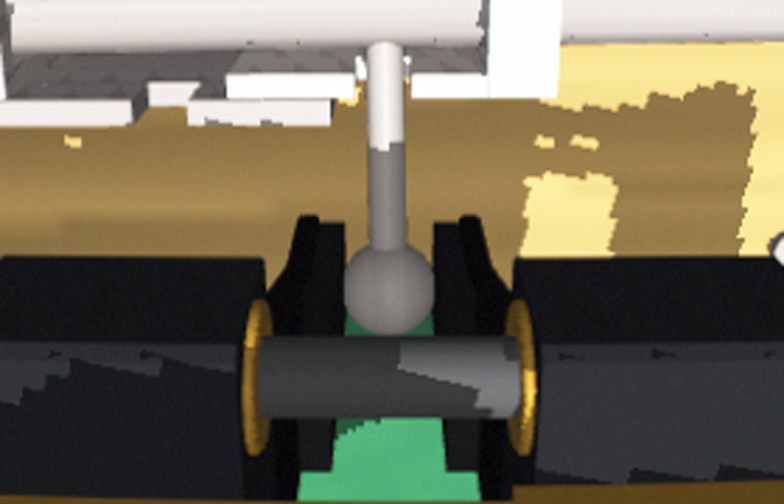

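>>> move_arm --steps '[[[0,-0.02,-0.11],0],[[0,-0.034,-0.11],0],[[0,-0.04,-0.105],0],[[0,-0.042,-0.105],0],[[0,-0.053,-0.1],0],[[0,-0.056,-0.1],0],[[0,-0.065,-0.092],0],[[0,-0.069,-0.092],0],[[0,0,0],0]]'

```text
clock: 10.17
ee_pos: [0.5439, -0.1853, 0.0391]
ee_rot: [-2.461, 1.952, -0.001]
wrist_force: [-0.3, 0.1, -0.5]
width: 0.0167
```

>>> move_arm --steps '[[[0,-0.077,-0.083],0],[[0,-0.08,-0.081],0],[[0,-0.088,-0.072],0],[[0,-0.089,-0.07],0],[[0,-0.096,-0.06],0],[[0,-0.098,-0.057],0],[[0,-0.102,-0.047],0],[[0,-0.105,-0.044],0],[[0,0,0],0],[[0,0,0],0]]'

```text
clock: 11.0
ee_pos: [0.5649, -0.1804, 0.054]
ee_rot: [2.461, -1.953, -0.0]
wrist_force: [-0.4, 0.1, -0.3]
width: 0.0167
```

```bash
python3 - <<'E'
from h import *
im,p=snap('wrist','w6.png');a=cv2.imread('pics/w6.png')[100:330,100:400];cv2.imwrite('pics/w6d.png',cv2.resize(a,None,fx=2.5,fy=2.5,interpolation=cv2.INTER_CUBIC))
s=env.read_state(); print(s['clock'],s['ee_pos'],s['wrist_force'],s['width'],s['joint_pos'])
E
```

```text
11.05 [ 0.56468062 -0.18044912  0.0539426 ] [ 0.21397484  0.42922171 -0.57209588] 0.016561069292972422 [-0.35090487  0.61224686  0.82998113  1.89349725 -0.57581292  0.89284156
 -0.57609688]
```

View pics/w6d.png

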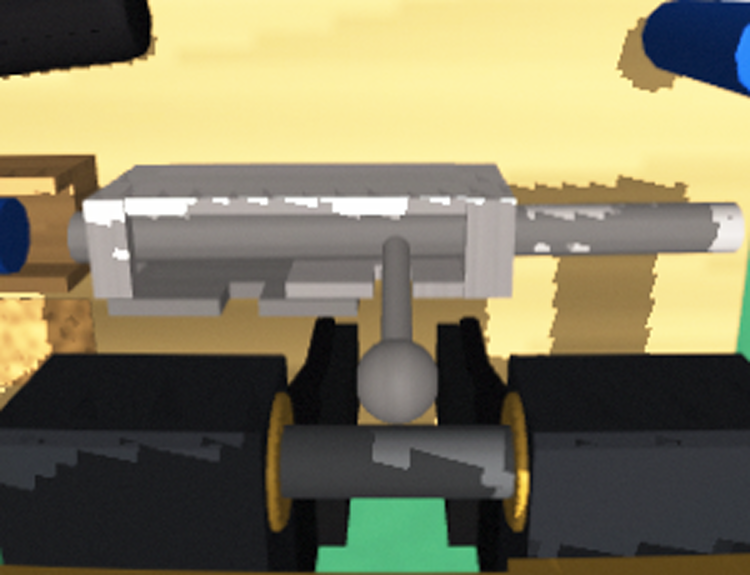

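>>> move_arm --steps '[[[-0.11,0,0],0],[[-0.11,0,0],0],[[-0.11,0,0],0],[[-0.11,0,0],0],[[-0.11,0,0],0],[[-0.11,0,0],0],[[-0.11,0,0],0],[[-0.11,0,0],0],[[-0.11,0,0],0],[[-0.11,0,0],0],[[0,0,0],0],[[0,0,0],0]]'

```text
clock: 12.05
ee_pos: [0.5573, -0.1482, 0.054]
ee_rot: [-2.461, 1.953, -0.0]
wrist_force: [-0.3, -1.3, 0.0]
width: 0.017
```

```bash
python3 - <<'E'
from h import *
im,p=snap('wrist','w7.png');a=cv2.imread('pics/w7.png')[100:330,100:400];cv2.imwrite('pics/w7d.png',cv2.resize(a,None,fx=2.5,fy=2.5,interpolation=cv2.INTER_CUBIC))
s=env.read_state(); print(s['clock'],s['ee_pos'],s['wrist_force'],s['width'],s['joint_pos'])
J=np.array([.582,-.175]);R=np.array([[.9732,-.230],[.230,.9732]])
print(R.T@(s['ee_pos'][:2]-J),R.T@s['wrist_force'][:2])
E
```

```text
12.1 [ 0.557258   -0.14821364  0.05399336] [ 0.42932972 -1.83009336  0.03635918] 0.017157331345984194 [-0.41825279  0.59056906  0.83962405  1.9322068  -0.57100768  0.87452544
 -0.62228735]
[-0.01791806  0.03175914] [-0.00309779 -1.8797927 ]
```

View pics/w7d.png

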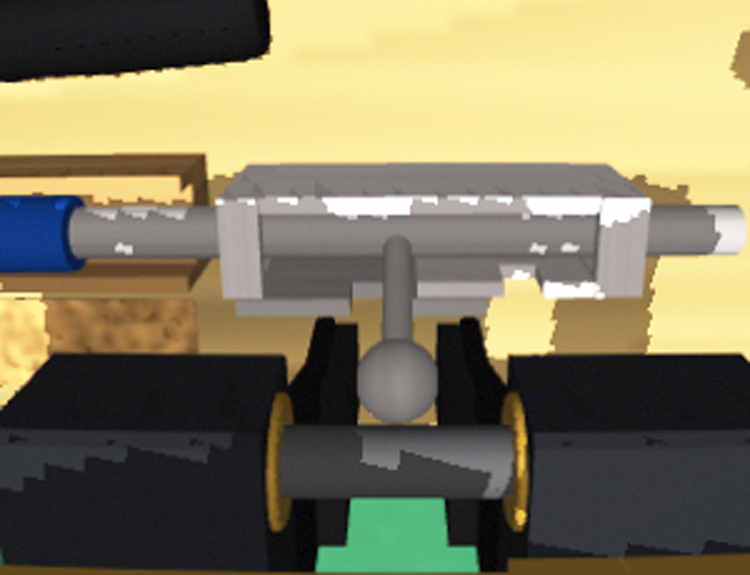

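```bash
python3 - <<'E'
from h import *
p=imaging.camera_params('wrist')
J=np.array([.582,-.175]);R=np.array([[.9732,-.230],[.230,.9732]])
g=lambda u,v:((u+.5)/2.5+99.5,(v+.5)/2.5+99.5)
j=lambda u,v,z:np.round(1e3*(R.T@(onz(p,*g(u,v),z)[:2]-J)),1)
print('notch',[j(u,v,.06) for u,v in((353,284),(413,284),(353,297),(413,297))])
print('rod',j(398,242,.057),j(398,300,.075),'knob',j(398,382,.0969))
print('blk',j(218,297,.061),j(645,297,.061))
E
```

```text
notch [array([-9.4, 43.5]), array([-9.4, 28.5]), array([-12.9,  43.5]), array([-12.9,  28.5])]
rod [ 0.6 32.2] [-7.8 32.2] knob [-17.6  32.2]
blk [-12.4  77.4] [-12.9 -30. ]
```

>>> move_arm --steps '[[[-0.08,0,0],0],[[-0.08,0,0],0],[[-0.075,0,0],0],[[0,0,0],0],[[0,0.105,0.044],0],[[0,0.102,0.047],0],[[0,0.098,0.057],0],[[0,0.096,0.06],0],[[0,0.089,0.07],0],[[0,0.088,0.072],0],[[0,0,0],0],[[0,0,0],0]]'

```text
clock: 13.1
ee_pos: [0.5384, -0.1451, 0.0431]
ee_rot: [2.461, -1.953, -0.002]
wrist_force: [-0.7, -4.5, 2.0]
width: 0.0171
```

```bash
python3 - <<'E'
from h import *
im,p=snap('wrist','w8.png');a=cv2.imread('pics/w8.png')[100:330,100:400];cv2.imwrite('pics/w8d.png',cv2.resize(a,None,fx=2.5,fy=2.5,interpolation=cv2.INTER_CUBIC))
s=env.read_state(); print(s['clock'],s['ee_pos'],s['wrist_force'],s['width'])
J=np.array([.582,-.175]);R=np.array([[.9732,-.230],[.230,.9732]])
print(R.T@(s['ee_pos'][:2]-J),R.T@s['wrist_force'][:2])
E
```

```text
13.15 [ 0.53855144 -0.14503216  0.04320402] [-1.0748318  -3.88487831  1.60981471] 0.01669427948955311
[-0.03539154  0.03915787] [-1.93954832 -3.53355226]
```

View pics/w8d.png

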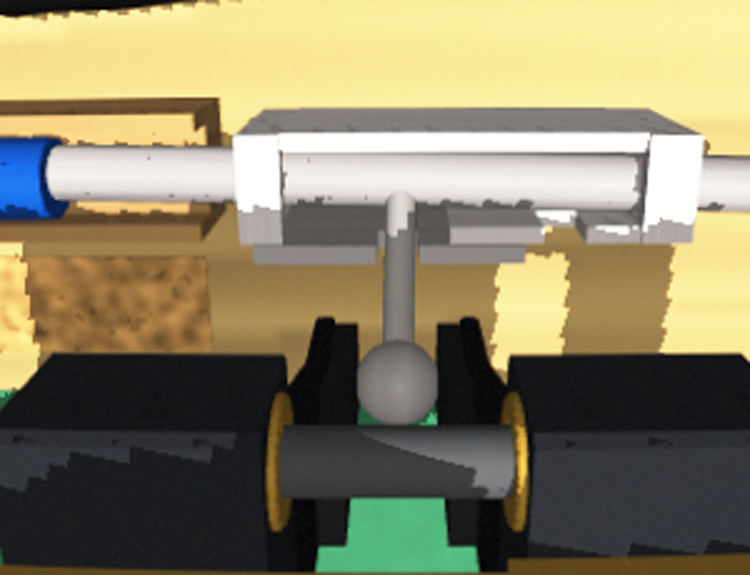

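The notch edges are at crop columns 378 and 419 and the rod spans 385 to 413, so it is centred. I'll lower it gently.

>>> move_arm --steps '[[[0,0.08,0.081],0],[[0,0.077,0.083],0],[[0,0.069,0.09],0],[[0,0.065,0.092],0],[[0,0,0],0]]'

```text
clock: 13.57
ee_pos: [0.5301, -0.1469, 0.0324]
ee_rot: [-2.46, 1.953, 0.001]
wrist_force: [1.6, -3.0, -0.4]
width: 0.0169
```

>>> move_arm --steps '[[[0,0.056,0.1],0],[[0,0.053,0.1],0],[[0,0.042,0.105],0],[[0,0.04,0.105],0],[[0,0,0],0]]'

```text
clock: 13.98
ee_pos: [0.5247, -0.1484, 0.0202]
ee_rot: [-2.461, 1.953, 0.0]
wrist_force: [3.5, -2.8, -0.3]
width: 0.0168
```

>>> move_arm --steps '[[[0,0.034,0.11],0],[[0,0.02,0.1],0],[[0,0,0],0],[[0,0,0],0]]'

```text
clock: 14.32
ee_pos: [0.5232, -0.1488, 0.0144]
ee_rot: [-2.461, 1.953, 0.0]
wrist_force: [2.1, -1.6, -0.2]
width: 0.017
```

```bash
python3 - <<'E'
from h import *
im,p=snap('wrist','w9.png');a=cv2.imread('pics/w9.png')[60:330,60:400];cv2.imwrite('pics/w9d.png',cv2.resize(a,None,fx=2.2,fy=2.2,interpolation=cv2.INTER_CUBIC))
s=env.read_state(); print(s['clock'],s['ee_pos'],s['wrist_force'],s['width'])
J=np.array([.582,-.175]);R=np.array([[.9732,-.230],[.230,.9732]])
print(R.T@(s['ee_pos'][:2]-J),R.T@s['wrist_force'][:2])
E
```

```text
14.3667 [ 0.52324299 -0.14877707  0.01443769] [ 1.62577327 -1.70811481 -0.3754492 ] 0.01715696368869804
[-0.05115105  0.03903426] [ 1.18933614 -2.03626518]
```

View pics/w9d.png

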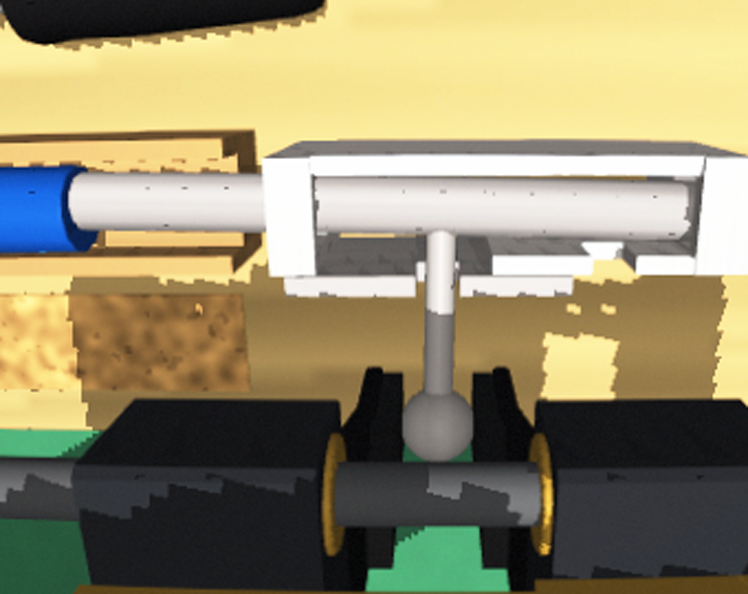

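The handle is in the notch at its starting height. I'll give a small further press to seat it, then let go.

>>> move_arm --steps '[[[0,0,0.03],0],[[0,0,0.02],0],[[0,0,0],0],[[0,0,0],0]]'

```text
clock: 14.7
ee_pos: [0.523, -0.149, 0.013]
ee_rot: [-2.461, 1.953, 0.001]
wrist_force: [0.8, -1.4, 0.4]
width: 0.0166
```

>>> move_arm --steps '[[[0,0,0],0],[[0,0,0],0],[[0,0,0],0],[[0,0,0],0],[[0,0,0],0],[[0,0,0],0]]' --gripper 0.45

```text
clock: 15.2
ee_pos: [0.5229, -0.1487, 0.0128]
ee_rot: [-2.461, 1.953, 0.001]
wrist_force: [0.6, 0.2, 0.2]
width: 0.0385
```

```bash
python3 - <<'E'
from h import *
im,p=snap('wrist','w10.png');a=cv2.imread('pics/w10.png')[60:330,60:400];cv2.imwrite('pics/w10d.png',cv2.resize(a,None,fx=2.2,fy=2.2,interpolation=cv2.INTER_CUBIC))
s=env.read_state(); print(s['clock'],s['ee_pos'],s['wrist_force'],s['width'])
E
```

```text
15.25 [ 0.52296971 -0.14876623  0.01284351] [ 0.13037219 -0.53474922  0.54967097] 0.03812829836534793
```

View pics/w10d.png

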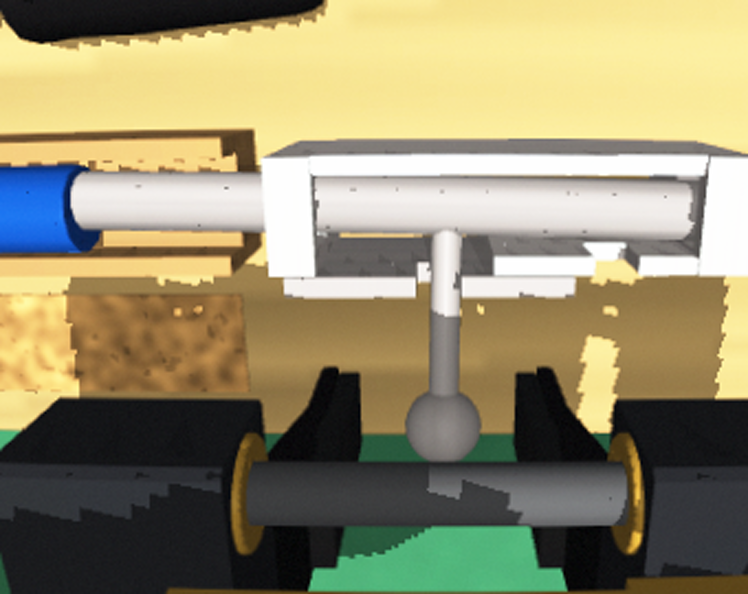

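Released: the rod (columns 431 to 461) rests against the notch's -y edge under the spring's push. I'll retreat straight up.

>>> move_arm --steps '[[[0,0,-0.3],0],[[0,0,-0.5],0],[[0,0,-0.6],0],[[0,0,-0.6],0],[[0,0,-0.6],0],[[0,0,-0.6],0],[[0,0,-0.6],0],[[0,0,-0.6],0],[[0,0,-0.6],0],[[0,0,-0.6],0],[[0,0,0],0],[[0,0,0],0]]'

```text
clock: 16.25
ee_pos: [0.5236, -0.1491, 0.182]
ee_rot: [-2.459, 1.952, -0.002]
wrist_force: [-0.1, 0.1, 0.6]
width: 0.0392
```

```bash
python3 - <<'E'
from h import *
im,p=snap('wrist','w11.png');a=cv2.imread('pics/w11.png')[40:240,30:400];cv2.imwrite('pics/w11d.png',cv2.resize(a,None,fx=2.1,fy=2.1,interpolation=cv2.INTER_CUBIC))
im,q=snap('scene','s11.png');a=im[170:310,200:330,::-1];cv2.imwrite('pics/s11c.png',cv2.resize(a,None,fx=4.2,fy=4.2,interpolation=cv2.INTER_CUBIC))
s=env.read_state(); print(s['clock'],s['ee_pos'],s['wrist_force'],s['width'])
E
```

```text
16.35 [ 0.52247826 -0.14861891  0.18038598] [ 0.44244435  0.62769164 -0.71077013] 0.03953705337164441
```

View pics/w11d.png

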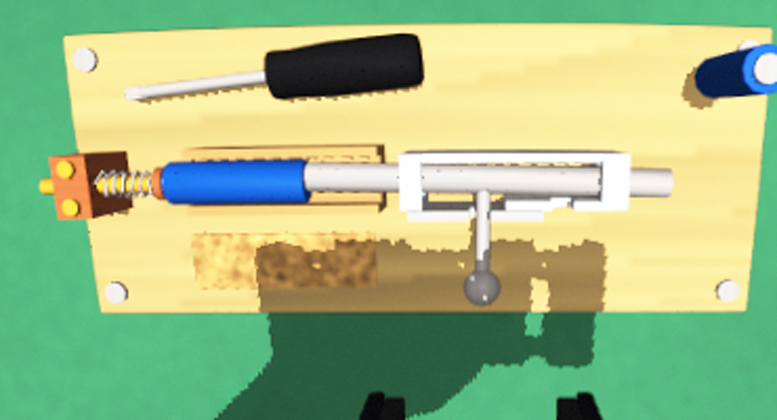

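View pics/s11c.png

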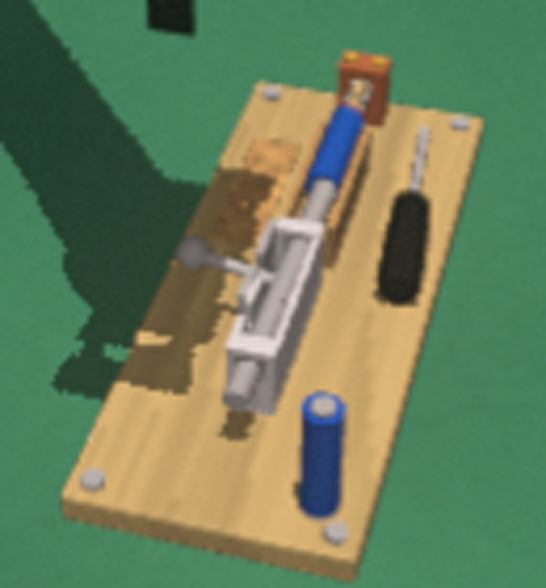

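```bash
python3 - <<'E'
from h import *
p=imaging.camera_params('wrist');q=imaging.camera_params('scene')
K,r=tri(ray(p,(482.5)/2.1+29.5,(288)/2.1+39.5),ray(q,194.5/4.2+199.5,252.5/4.2+169.5))
J=np.array([.582,-.175]);R=np.array([[.9732,-.230],[.230,.9732]])
print(K,r,R.T@(K[:2]-J)); env.hand_in(); print(env.read_state()['clock'])
E
```

```text
[ 0.52252132 -0.14825159  0.05422984] 0.0022174670434552813 [-0.05173252  0.03971165]
the job is handed in; nothing more can be done
the job is handed in; nothing more can be done
```

The cell is clamped: the bolt's handle is down in the closing notch, the gripper is open and clear above the jig, and I handed the job in at about 16.4 s.

- **What I did:** I gripped the knob lightly at 8 N and lifted the handle to about 70°. I then slid the bolt about 39 mm, which pushed the cell onto the spring contact. I laid the handle down in stages, and it passed the wall-rest angle of about 43° with almost no resistance. Then I let go and backed straight up. The wrist force readings between moves stayed under about 5 N.
- **Closing notch:** I first placed it at jig y ≈ 39 mm from the wrist camera, then confirmed it by feel as the handle sank. I did not have to search along the wall for it.
- **Last checks:** The knob measured at jig (-52, 40) mm and 54 mm high, against -51 mm across and 57 mm high for a handle lying in a notch. The two views disagreed by 2 mm. After release, the rod rested against the notch's -y edge with the cell on the compressed spring. The screwdriver and spare cell looked unmoved. I did not look again at the wrench and imager, but the arm worked only over the jig.
- **What disagreed:** The finger tips appeared about 30 mm higher than the reported TCP. My first grasp therefore closed just above the knob on nothing and moved nothing. I corrected the height from the wrist picture and the second grasp held.

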